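Scoop brass lid knobs into the polishing tumbler

ROBOT

A 6-joint arm with a two-finger parallel gripper is mounted at the origin on the work surface. World frame = base frame: x ahead of the robot, y to its left, z up, the work surface at z = 0. Lengths are in m, angles in rad, forces in N, time in s.
With the tool pointing down it reaches from about 0.3 to 0.875 m from the base axis. Payload 4.2 kg.
Tool frame: the origin (TCP) lies midway between the tips of the shut fingers; the grasp point (between the pads) lies arm.grip_depth behind it (arm.grip_depth is the distance from the TCP to the grasp point, in m); z points along the fingers, x is the direction in which the jaws open and shut, and the axes are right-handed (so a half turn about z gives the same grasp; the last joint's range is limited). The gripper opens to 85 mm and grips with 20 to 120 N. Pads are 22 mm wide; open, the fingers measure 114 mm over their backs; the gripper's body (76 mm by 85 mm) begins 54 mm behind the grasp point. The pads swing forward as they close: fully open they stand 13 mm farther back than shut.
Start: joints at [-1.3, 0.32, 1.565, -0, 1.257, -0.02], TCP at [0.165, -0.551, 0.231] pointing down, gripper open.
Joint ranges: [-3.11, 3.11], [-0.84, 2.01], [0.21, 2.61], [-1.34, 4.49], [0.05, 2.63], [-2.56, 2.56]. Speed limits (rad/s): [2.57, 2.57, 3.14, 3.14, 3.14, 3.14].

INTERFACE

Orientations are given as a rotation vector (axis times angle).
In Python, from plant import arm, imaging, readout gives the robot as it stands. The module is installed in compiled form; this text tells all that it offers. Calls block until the motion is done:
- arm.movep(position, orientation): joint-space move of the TCP to a pose.
- arm.movel(position, orientation=None, velocity=0.15, guard=None): straight line of the TCP; orientation=None keeps the orientation; velocity is the mean speed in m/s. With guard (N) it stops when the force on the tool has changed by that much, and returns True; else False.
- arm.set_joints(angles): joint-space move.
- arm.command_gripper(opening, effort=None): opening from 0.0 (shut) to 1.0 (fully open); effort is the grip in N (None keeps the last); returns when the fingers have stopped.
- arm.sleep(seconds).
- arm.solve_ik(position, orientation): joint angles nearest the present ones, or None.
- imaging.capture(name): name is "scene" or "side" or "wrist"; returns the picture (420x560x3 uint8, blue, green, red); there is no depth.
- imaging.camera_model(name): a dict with "mtx" (3x3 intrinsics, pixels), "view" (4x4, takes a point from world to camera coordinates). Camera axes: x right, y down, z forward; pixel columns grow to the right and rows downward; lengths in m; the calibration is good to about 2 mm. A picture is of the moment at which its call begins: read the wrist's pose just before it. camera_model takes no time and is no camera call; for the wrist camera it gives the pose at the moment of the call.
A pose or a line that the arm cannot do raises arm.IKError and nothing moves.
- arm.close_job(): hands the job in, once; it reports no verdict.
Readings, each from a call of its own:
- readout.current_t(): time.
- readout.current_joints(): joint angles.
- readout.current_joint_velocities(): joint speeds.
- readout.current_joint_torque(): joint torques, N m.
- readout.current_position(): TCP position.
- readout.current_orientation(): TCP orientation.
- readout.current_wrist_force(): force on the tool from outside, world axes, zero at the start.
- readout.current_ft_torque(): the same for the moment, N m.
- readout.current_opening(): opening from 0.0 (shut) to 1.0 (fully open).
Only numpy, scipy, OpenCV 4.12 (cv2) and the standard library are available. Lean on these libraries where they do the work, as an engineer would, in place of code of your own. Each camera call takes 0.05 s, during which the arm holds its last target. There are 200 camera calls.

TASK

Take the steel scoop from its rubber mat, scoop brass knobs out of the grey tub and tip them into the bowl of the tumbler, bringing the lip of the loaded scoop right down to the bowl's rim before tipping: at least four of the six must end in the bowl and the rest may stay in the tub, but spill none. Use the scoop, do not finger the knobs, leave the pots, hammer, mallet and jar alone, and lay the scoop back level on its mat when you are done.

Things in the scene. Friction and masses are not known exactly. Their poses are not given: they have to be found in the camera images.
- scoop: Steel hand scoop, wooden handle, 0.28 kg, level on the mat at the start. Origin: centre of its underside; x forward out of the open mouth, z up. Floor 100 mm wide (y), 3 mm thick, flat from the back wall at x = -50 to x = 13 mm, then turned up 18 degrees to the lip. Side walls 2.5 mm thick, 46 mm high at the back, 36 mm at x = 13, 20 mm at x = 45. Balances near x = -18 mm.
- scoop_grip (a point): Middle of the scoop's wooden handle, at (-100, 0, 76) mm in the scoop's frame. The straight handle rises backwards at 40 degrees from the level, from (-62, 0, 44) to (-130, 0, 101) mm, 18 mm wide (y) and 22 mm deep with flat sides: pinch it across its width.
- scoop_bed (a point): Middle of the scoop's inside, at (0, 0, 20) mm in the scoop's frame.
- scoop_lip (a point): Middle of the scoop's front lip at its underside, at (53, 0, 13) mm in the scoop's frame; the lip is 1.5 mm thick and lies flat on a floor when the scoop is tipped 18 degrees mouth down. Pressed hard on a floor (friction 0.6) and pushed, it digs in.
- mat: Black rubber mat, 290 mm (x) by 180 mm (y), 4 mm thick, fixed to the bench; the scoop's place. Origin at the centre of its underside.
- tub: Shallow grey plastic tub of brass knobs, fixed to the bench: outside 240 mm (x) by 180 mm (y) by 50 mm high, walls and floor 5 mm (a 5 mm rolled rim outside), inside 230 by 170 mm, walls upright. Origin at the centre of its underside, x along its length, pointing away from the robot. May stand to the left or the right of the mat.
- bowl (a point): Centre of the inner floor of the tumbler's open bowl, 85 mm above the bench. The vibratory tumbler: grey square base, round dark grey bowl on springs, at the robot's right; it does not move. Inside, the bowl is about 185 mm across at the floor, 230 mm 20 mm higher and 250 mm at the rim. A centre column, 32 to 60 mm across, and its lid stud rise to 68 mm above the floor.
- bowl_rim (a point): Centre of the bowl's mouth, level with its rim, 165 mm above the bench; the rim is 260 mm across outside.
- knob1: A bare solid brass ball knob for a lid, one of six alike: nearly a ball, 25 mm across and 24 mm high, with a flat foot 11 mm across; 58 g, slippery (friction about 0.25). Origin at its centre, z up out of its top. It starts upright on the tub's floor, in the half away from the robot.
- knob2: A bare solid brass ball knob for a lid, one of six alike: nearly a ball, 25 mm across and 24 mm high, with a flat foot 11 mm across; 58 g, slippery (friction about 0.25). Origin at its centre, z up out of its top. It starts upright on the tub's floor, in the half away from the robot.
- knob3: A bare solid brass ball knob for a lid, one of six alike: nearly a ball, 25 mm across and 24 mm high, with a flat foot 11 mm across; 58 g, slippery (friction about 0.25). Origin at its centre, z up out of its top. It starts upright on the tub's floor, in the half away from the robot.
- knob4: A bare solid brass ball knob for a lid, one of six alike: nearly a ball, 25 mm across and 24 mm high, with a flat foot 11 mm across; 58 g, slippery (friction about 0.25). Origin at its centre, z up out of its top. It starts upright on the tub's floor, in the half away from the robot.
- knob5: A bare solid brass ball knob for a lid, one of six alike: nearly a ball, 25 mm across and 24 mm high, with a flat foot 11 mm across; 58 g, slippery (friction about 0.25). Origin at its centre, z up out of its top. It starts upright on the tub's floor, in the half away from the robot.
- knob6: A bare solid brass ball knob for a lid, one of six alike: nearly a ball, 25 mm across and 24 mm high, with a flat foot 11 mm across; 58 g, slippery (friction about 0.25). Origin at its centre, z up out of its top. It starts upright on the tub's floor, in the half away from the robot.
- pot_a: Copper pot blank, waisted like a spool, 88 mm across, 79 mm high, standing on the bench beyond the tub and mat. Origin at the centre of its foot. A bystander.
- pot_b: Copper pot blank, waisted like a spool, 88 mm across, 79 mm high, standing on the bench beyond the tub and mat. Origin at the centre of its foot. A bystander.
- hammer: Hammer, 260 mm long, lying on the bench near the robot. A bystander.
- mallet: Wooden mallet, head 52 by 85 mm, handle 190 mm, lying on the bench to the left. A bystander.
- polish: Closed jar of polish with a steel cap, 56 mm across, 110 mm high, standing between the tumbler and the robot. Origin at the centre of its foot. A bystander.
Things that resemble listed ones, but are neither listed nor needed, are in the scene too. What is shaped like the scoop but pink is not meant.

How it is judged:
On the way, in this order (a step that is already met when the one before it is completed fails the run):
1. at least two knobs lie in the scoop, lifted clear of the tub ((distance between each of knob1, knob2 and scoop_bed below 0.06 m or distance between each of knob1, knob3 and scoop_bed below 0.06 m or distance between each of knob1, knob4 and scoop_bed below 0.06 m or distance between each of knob1, knob5 and scoop_bed below 0.06 m or distance between each of knob1, knob6 and scoop_bed below 0.06 m or distance between each of knob2, knob3 and scoop_bed below 0.06 m or distance between each of knob2, knob4 and scoop_bed below 0.06 m or distance between each of knob2, knob5 and scoop_bed below 0.06 m or distance between each of knob2, knob6 and scoop_bed below 0.06 m or distance between each of knob3, knob4 and scoop_bed below 0.06 m or distance between each of knob3, knob5 and scoop_bed below 0.06 m or distance between each of knob3, knob6 and scoop_bed below 0.06 m or distance between each of knob4, knob5 and scoop_bed below 0.06 m or distance between each of knob4, knob6 and scoop_bed below 0.06 m or distance between each of knob5, knob6 and scoop_bed below 0.06 m) and height (world z) of each of scoop_lip, scoop above 0.07 m), for 0.2 s.
2. the scoop, still loaded with at least two knobs, has its lip inside the bowl's mouth seen from above, and no more than 40 mm above the rim ((distance between each of knob1, knob2 and scoop_bed below 0.06 m or distance between each of knob1, knob3 and scoop_bed below 0.06 m or distance between each of knob1, knob4 and scoop_bed below 0.06 m or distance between each of knob1, knob5 and scoop_bed below 0.06 m or distance between each of knob1, knob6 and scoop_bed below 0.06 m or distance between each of knob2, knob3 and scoop_bed below 0.06 m or distance between each of knob2, knob4 and scoop_bed below 0.06 m or distance between each of knob2, knob5 and scoop_bed below 0.06 m or distance between each of knob2, knob6 and scoop_bed below 0.06 m or distance between each of knob3, knob4 and scoop_bed below 0.06 m or distance between each of knob3, knob5 and scoop_bed below 0.06 m or distance between each of knob3, knob6 and scoop_bed below 0.06 m or distance between each of knob4, knob5 and scoop_bed below 0.06 m or distance between each of knob4, knob6 and scoop_bed below 0.06 m or distance between each of knob5, knob6 and scoop_bed below 0.06 m) and horizontal distance between scoop_lip and bowl_rim below 0.12 m and z of scoop_lip in the frame of bowl_rim below 0.04 m), for 0.1 s.
At the end, for the whole second after the job is handed in: At least four of the six knobs lie in the tumbler's bowl (below its rim), every other knob lies in the tub, and the scoop lies level (within 0.1 rad) on its mat, its origin within 100 mm (mat x) and 50 mm (mat y) of the mat's centre ((horizontal distance between each of knob1, knob2, knob3, knob4 and bowl below 0.126 m or horizontal distance between each of knob1, knob2, knob3, knob5 and bowl below 0.126 m or horizontal distance between each of knob1, knob2, knob3, knob6 and bowl below 0.126 m or horizontal distance between each of knob1, knob2, knob4, knob5 and bowl below 0.126 m or horizontal distance between each of knob1, knob2, knob4, knob6 and bowl below 0.126 m or horizontal distance between each of knob1, knob2, knob5, knob6 and bowl below 0.126 m or horizontal distance between each of knob1, knob3, knob4, knob5 and bowl below 0.126 m or horizontal distance between each of knob1, knob3, knob4, knob6 and bowl below 0.126 m or horizontal distance between each of knob1, knob3, knob5, knob6 and bowl below 0.126 m or horizontal distance between each of knob1, knob4, knob5, knob6 and bowl below 0.126 m or horizontal distance between each of knob2, knob3, knob4, knob5 and bowl below 0.126 m or horizontal distance between each of knob2, knob3, knob4, knob6 and bowl below 0.126 m or horizontal distance between each of knob2, knob3, knob5, knob6 and bowl below 0.126 m or horizontal distance between each of knob2, knob4, knob5, knob6 and bowl below 0.126 m or horizontal distance between each of knob3, knob4, knob5, knob6 and bowl below 0.126 m) and ((horizontal distance between knob1 and bowl below 0.126 m and z of knob1 in the frame of bowl between 0 and 0.075 m) or (x of knob1 in the frame of tub between -0.118 and 0.118 m and y of knob1 in the frame of tub between -0.087 and 0.087 m and z of knob1 in the frame of tub between 0 and 0.05 m)) and ((horizontal distance between knob2 and bowl below 0.126 m and z of knob2 in the frame of bowl between 0 and 0.075 m) or (x of knob2 in the frame of tub between -0.118 and 0.118 m and y of knob2 in the frame of tub between -0.087 and 0.087 m and z of knob2 in the frame of tub between 0 and 0.05 m)) and ((horizontal distance between knob3 and bowl below 0.126 m and z of knob3 in the frame of bowl between 0 and 0.075 m) or (x of knob3 in the frame of tub between -0.118 and 0.118 m and y of knob3 in the frame of tub between -0.087 and 0.087 m and z of knob3 in the frame of tub between 0 and 0.05 m)) and ((horizontal distance between knob4 and bowl below 0.126 m and z of knob4 in the frame of bowl between 0 and 0.075 m) or (x of knob4 in the frame of tub between -0.118 and 0.118 m and y of knob4 in the frame of tub between -0.087 and 0.087 m and z of knob4 in the frame of tub between 0 and 0.05 m)) and ((horizontal distance between knob5 and bowl below 0.126 m and z of knob5 in the frame of bowl between 0 and 0.075 m) or (x of knob5 in the frame of tub between -0.118 and 0.118 m and y of knob5 in the frame of tub between -0.087 and 0.087 m and z of knob5 in the frame of tub between 0 and 0.05 m)) and ((horizontal distance between knob6 and bowl below 0.126 m and z of knob6 in the frame of bowl between 0 and 0.075 m) or (x of knob6 in the frame of tub between -0.118 and 0.118 m and y of knob6 in the frame of tub between -0.087 and 0.087 m and z of knob6 in the frame of tub between 0 and 0.05 m)) and x of scoop in the frame of mat between -0.1 and 0.1 m and y of scoop in the frame of mat between -0.05 and 0.05 m and z of scoop in the frame of mat between 0 and 0.009 m and angle between scoop's own z axis and vertical below 0.1 rad); the robot touches nothing.
It fails at once if a knob is touched by the fingers (contact force between the fingers and knob1 above 0.5 N or contact force between the fingers and knob2 above 0.5 N or contact force between the fingers and knob3 above 0.5 N or contact force between the fingers and knob4 above 0.5 N or contact force between the fingers and knob5 above 0.5 N or contact force between the fingers and knob6 above 0.5 N).
It fails at once if a pot, the hammer, the mallet or the jar is shifted by more than 30 mm or knocked over (distance of any of pot_a, pot_b, hammer, mallet, polish from where it was at the start of the episode above 0.03 m or angle between any of pot_a, pot_b, polish's own z axis and vertical above 0.4 rad).
It also fails if it takes over 72 s, if anything falls off the work surface, if the arm or the gripper's body presses on something with over 40 N, if the wrist force passes 120 N, or if a joint passes its speed limit or range.

## Working session

There is one attempt and no reset: what is moved stays moved. The work goes in short steps, each a Python script; the robot and the scene stay as the last script left them, time stands still between calls to the robot, and variables do not carry over. Pictures are saved under pics/ and viewed, about 8 in all and at most 12, crops included, and the job is handed in when it is done.

```bash
mkdir -p pics; ls
python3 - <<'E'
from plant import arm, imaging, readout
import cv2, numpy as np
for n in ("scene","side"):
    im=imaging.capture(n); cv2.imwrite(f"pics/{n}0.png",im)
    m=imaging.camera_model(n); print(n,m["mtx"].round(1).tolist(),m["view"].round(4).tolist())
print(arm.grip_depth, readout.current_t(), readout.current_orientation())
E
```

```text
pics
scene [[446.9, 0.0, 276.8], [0.0, 446.9, 207.4], [0.0, 0.0, 1.0]] [[-0.0884, 0.9959, -0.018, -0.1141], [0.7186, 0.0512, -0.6935, -0.3149], [-0.6898, -0.0742, -0.7202, 1.8764], [0.0, 0.0, 0.0, 1.0]]
side [[536.1, 0.0, 283.7], [0.0, 536.1, 213.0], [0.0, 0.0, 1.0]] [[0.8986, -0.4386, -0.0117, -0.4416], [-0.3163, -0.6292, -0.7099, 0.3895], [0.304, 0.6416, -0.7042, 1.6354], [0.0, 0.0, 0.0, 1.0]]
0.0187 0.1 [-2.51902018e+00  1.87559517e+00  1.93542284e-03]
```

View pics/scene0.png

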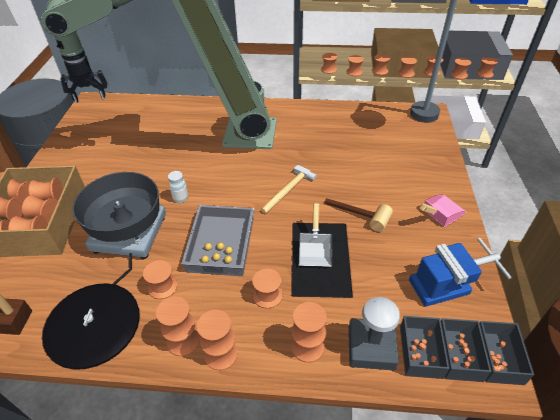

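View pics/side0.png

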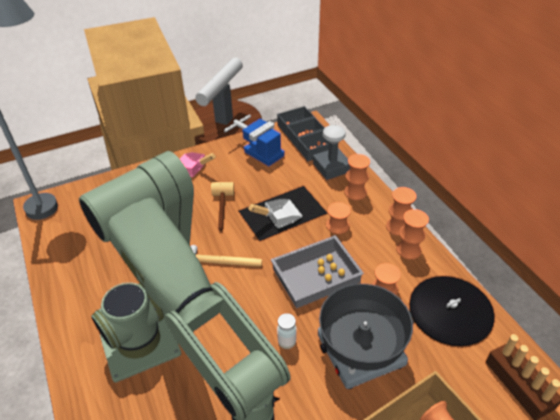

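The scene view shows the tub at about (220,238) with knobs near (217,253), the mat at (322,258) with the scoop at (316,245) and its handle towards the robot, and the bowl at (118,205). The side view agrees.

```bash
cat > h.py <<'E'
from plant import arm, imaging, readout
import cv2, numpy as np
from scipy.spatial.transform import Rotation as R
def ray(m,uv,z):
    V=m["view"]; c=-V[:3,:3].T@V[:3,3]
    d=V[:3,:3].T@np.linalg.solve(m["mtx"],np.r_[uv,1.0]); return c+d*(z-c[2])/d[2]
def px(m,P):
    p=m["mtx"]@(m["view"][:3,:3]@np.asarray(P)+m["view"][:3,3]); return p[:2]/p[2]
def comps(mask,amin,amax=1e9):
    n,l,s,c=cv2.connectedComponentsWithStats(mask.astype(np.uint8))
    return [(c[i],s[i],l==i) for i in range(1,n) if amin<=s[i][4]<=amax]
E
python3 - <<'E'
from h import *
m=imaging.camera_model("scene"); im=cv2.imread("pics/scene0.png"); hsv=cv2.cvtColor(im,cv2.COLOR_BGR2HSV)
for n,uv,z in [("matTL",(292,223),.004),("matTR",(348,223),.004),("matBR",(352,296),.004),("matBL",(292,295),.004),
 ("tubTL",(194,205),.05),("tubTR",(254,209),.05),("tubBR",(246,273),.05),("tubBL",(183,268),.05),("handleEnd",(316,206),.105),("bowlL",(76,205),.165),("bowlR",(160,205),.165),
 ("jar",(178,198),0.0),("pot1",(158,290),0),("pot2",(267,300),0)]:
    print(n,ray(m,uv,z).round(3))
H,S,V=hsv[...,0],hsv[...,1],hsv[...,2]
roi=np.zeros(H.shape,bool); roi[215:268,190:252]=1
for c,s,_ in comps(roi&(H>12)&(H<32)&(S>110)&(V>90),8): print("knob",c.round(1),s[4],ray(m,c,.017).round(3))
b=im.max(2)<45; roi[:]=0; roi[215:305,285:360]=1
for c,s,l in comps(b&roi,500): 
    r=cv2.minAreaRect(np.argwhere(l)[:,::-1].astype(np.float32)); print("mat",[ray(m,p,.004)[:2].round(3).tolist() for p in cv2.boxPoints(r)])
roi[:]=0; roi[170:240,70:165]=1
cv2.imwrite("pics/crop0.png",cv2.resize(im[160:310,60:360],None,fx=2.66,fy=2.66,interpolation=2))
E
```

```text
matTL [0.5   0.211 0.004]
matTR [0.487 0.399 0.004]
matBR [0.774 0.405 0.004]
matBL [0.784 0.229 0.004]
tubTL [ 0.484 -0.123  0.05 ]
tubTR [0.488 0.082 0.05 ]
tubBR [0.749 0.091 0.05 ]
tubBL [ 0.745 -0.099  0.05 ]
handleEnd [0.513 0.288 0.105]
bowlL [ 0.619 -0.443  0.165]
bowlR [ 0.6   -0.185  0.165]
jar [ 0.406 -0.207  0.   ]
pot1 [ 0.795 -0.173  0.   ]
pot2 [0.804 0.157 0.   ]
knob [191.1 215.6] 8 [ 0.503 -0.134  0.017]
knob [249.5 254.9] 89 [0.656 0.087 0.017]
knob [207.8 246. ] 41 [ 0.63  -0.051  0.017]
knob [220.  245.5] 40 [ 0.625 -0.012  0.017]
knob [228.3 249.8] 41 [0.641 0.017 0.017]
knob [216.  256.2] 41 [ 0.669 -0.017  0.017]
knob [204.7 258.4] 41 [ 0.68  -0.051  0.017]
knob [227.8 258.9] 42 [0.677 0.021 0.017]
mat [[0.785, 0.229], [0.499, 0.214], [0.489, 0.413], [0.775, 0.402]]
```

View pics/crop0.png

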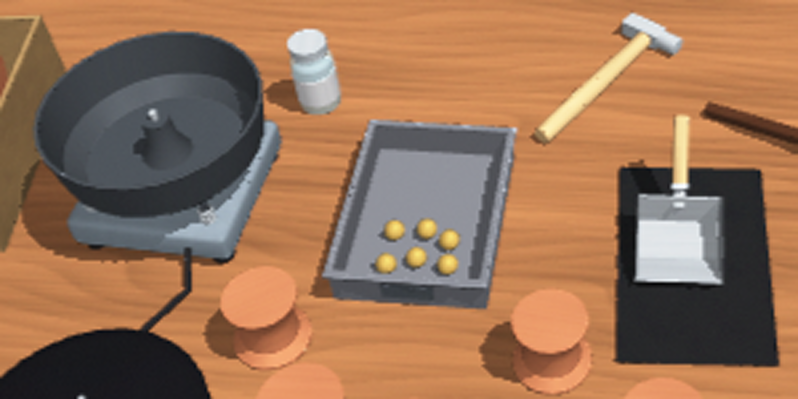

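The crop confirms the six knobs in the far half of the tub, three by two, about 97 mm wide in all. The scoop's mouth points away from the robot. Next I take close views with the wrist camera.

```bash
cat >> h.py <<'E'
def tool(yaw,pitch,flip=1):
    """tool x along scoop y (times flip); tool z = down when pitch=0; pitch>0 = mouth down"""
    base=np.array([[0,1,0],[1,0,0],[0,0,-1.]]).T*1.0
    B=np.column_stack([[0,flip,0],[flip,0,0],[0,0,-1.]])
    return (R.from_euler("z",yaw)*R.from_euler("y",pitch)*R.from_matrix(B)).as_rotvec()
E
sed -i '/base=np.array/d' h.py
python3 - <<'E'
from h import *
for f in (1,-1):
    print(f,arm.solve_ik([.55,.3,.3],tool(0.05,0,f)))
f=1
for n,p in (("wtub",[.5,-.01,.42]),("wscoop",[.48,.30,.42])):
    arm.movep(p,tool(0,0,f)); m=imaging.camera_model("wrist"); im=imaging.capture("wrist")
    cv2.imwrite(f"pics/{n}.png",im); np.savez(f"{n}.npz",mtx=m["mtx"],view=m["view"])
    V=m["view"]; print(n,(-V[:3,:3].T@V[:3,3]).round(3),V[2,:3].round(3), readout.current_joints().round(2))
a=cv2.imread("pics/wtub.png");b=cv2.imread("pics/wscoop.png")
cv2.imwrite("pics/w2.png",np.vstack([a,b])[:, :] if 0 else cv2.resize(np.hstack([a,b]),(800,300)))
print(readout.current_t())
E
```

```text
1 [ 4.80989692e-01  3.72016329e-01  1.31483948e+00 -4.44089210e-16
  1.45473684e+00 -1.13980663e+00]
-1 [ 4.80989692e-01  3.72016329e-01  1.31483948e+00 -4.44089210e-16
  1.45473684e+00  2.00178602e+00]
wtub [ 0.421 -0.011  0.562] [ 0.307  0.    -0.952] [-0.04  0.14  1.34 -0.    1.66 -1.61]
wscoop [0.401 0.299 0.562] [ 0.308 -0.    -0.951] [ 0.54  0.25  1.2  -0.    1.69 -1.03]
3.7417
```

View pics/w2.png

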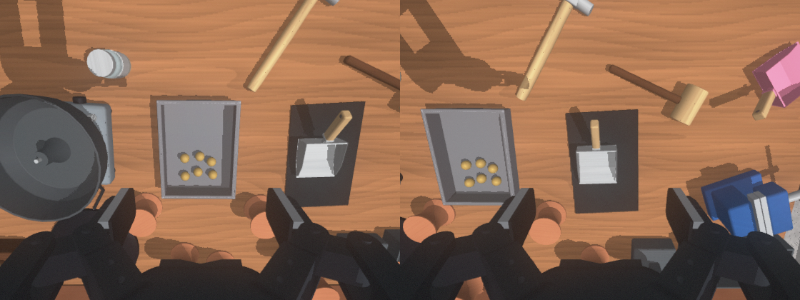

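Run:
```python
from h import *
def quad(l): 
    h=cv2.convexHull(np.argwhere(l)[:,::-1].astype(np.float32))
    for e in np.linspace(2,20,60):
        q=cv2.approxPolyDP(h,e,True)[:,0]
        if len(q)<=4: return q
m=dict(np.load("wtub.npz")); im=cv2.imread("pics/wtub.png"); hsv=cv2.cvtColor(im,cv2.COLOR_BGR2HSV).astype(int); H,S,V=hsv[...,0],hsv[...,1],hsv[...,2]
roi=np.zeros(H.shape,bool); roi[125:285,205:345]=1
g=cv2.morphologyEx((roi&(S<60)&(V>60)).astype(np.uint8),cv2.MORPH_OPEN,np.ones((3,3)))
for c,s,l in comps(g,4000):
    q=quad(l); print("tub",q.tolist()); P=np.array([ray(m,p,.05)[:2] for p in q]); print(P.round(3).tolist(),P.mean(0).round(4))
for c,s,l in comps(roi&(H>12)&(H<35)&(S>110)&(V>80),30): print("knob",c.round(1),s[4],ray(m,c,.017)[:2].round(4))
roi[:]=0; roi[120:310,0:160]=1
m=dict(np.load("wscoop.npz")); im=cv2.imread("pics/wscoop.png"); hsv=cv2.cvtColor(im,cv2.COLOR_BGR2HSV).astype(int); H,S,V=hsv[...,0],hsv[...,1],hsv[...,2]
roi[:]=0; roi[140:305,225:340]=1
for c,s,l in comps(roi&(V<70)&(S<70),3000):
    q=quad(l); P=np.array([ray(m,p,.004)[:2] for p in q]); print("mat",q.tolist(),P.round(3).tolist(),P.mean(0).round(4))
for c,s,l in comps(roi&(V>110)&(S<60),300):
    q=quad(l); P=np.array([ray(m,p,.0185)[:2] for p in q]); print("steel",s.tolist(),q.tolist(),P.round(3).tolist())
roi[160:220]&=True
for c,s,l in comps(roi&(H>10)&(H<30)&(S>80)&(V>120),100):
    r=cv2.minAreaRect(np.argwhere(l)[:,::-1].astype(np.float32)); print("handle",c,s.tolist(),r)
cv2.imwrite("pics/scoopcrop.png",cv2.resize(im[140:305,215:350],None,fx=3.6,fy=3.6,interpolation=cv2.INTER_CUBIC))
```

```text
tub [[336.0, 141.0], [328.0, 278.0], [226.0, 277.0], [219.0, 141.0]]
[[0.48, 0.078], [0.728, 0.076], [0.726, -0.111], [0.48, -0.109]] [ 0.6034 -0.0166]
knob [279.6 218.8] 109 [ 0.6245 -0.0126]
knob [258.5 221.3] 111 [ 0.6294 -0.0514]
knob [295.8 226.1] 105 [0.6389 0.0173]
knob [277.  240.5] 105 [ 0.668  -0.0176]
knob [297.6 244.1] 104 [0.6753 0.021 ]
knob [259.  246.3] 104 [ 0.6798 -0.0516]
steel [246, 203, 58, 55, 2612] [[303.0, 255.0], [251.0, 257.0], [248.0, 206.0], [303.0, 210.0]] [[0.678, 0.341], [0.683, 0.242], [0.58, 0.24], [0.588, 0.339]]
handle [274.6842596  214.74822827] [225, 140, 115, 165, 5362] ((281.9999694824219, 221.99996948242188), (163.99996948242188, 113.99998474121094), 90.0)
handle [272.67123288 186.4109589 ] [266, 168, 14, 40, 438] ((272.61480712890625, 187.33656311035156), (39.173561096191406, 12.039009094238281), 86.42366790771484)
```

View pics/scoopcrop.png

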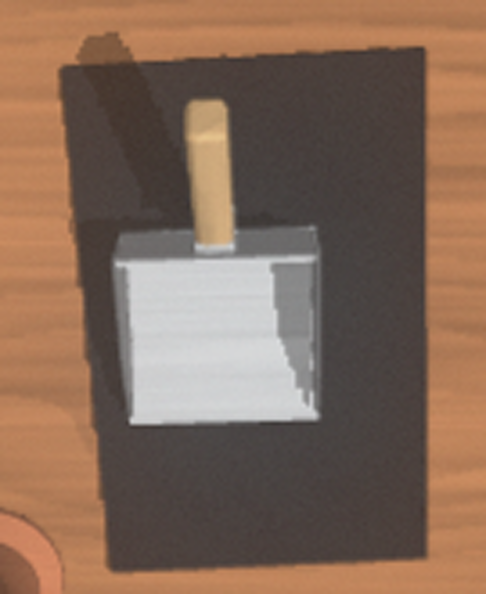

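```bash
cat >> h.py <<'E'
GRIP=np.array([-.100,0,.076]); LIP=np.array([.053,0,.013])
AL=0.17
def tcp(o,yaw,pitch,al=None):
    "TCP pose for scoop origin o, heading yaw, pitch (+ = mouth down)"
    al=AL if al is None else al
    S=R.from_euler("z",yaw)*R.from_euler("y",pitch); T=tool(yaw,pitch-al)
    return np.asarray(o)+S.apply(GRIP)+R.from_rotvec(T).apply([0,0,arm.grip_depth]),T
def lip2o(l,yaw,pitch):
    return np.asarray(l)-(R.from_euler("z",yaw)*R.from_euler("y",pitch)).apply(LIP)
SC=np.array([.6275,.289,.004]); SY=.05
E
python3 - <<'E'
from h import *
m=dict(np.load("wscoop.npz"))
M=np.array([ray(m,(215+u/3.6,140+v/3.6),.004)[:2] for u,v in [(62,65),(424,47),(426,555),(110,570)]]); print("mat",M.round(3).tolist(),M.mean(0).round(4))
for P in [(-.1,0,.076),(-.062,0,.044),(-.13,0,.101),(.053,.05,.0145),(.053,-.05,.0145),(-.05,.05,.046),(-.05,-.05,.046)]:
    u=px(m,SC+R.from_euler("z",SY).apply(P)); print(P,((u-[215,140])*3.6).round(0))
d=np.radians
for al in (0,.17,.3):
    print(al,"pick",arm.solve_ik(*tcp(SC,SY,0,al)) is not None,
     "scoop",[arm.solve_ik(*tcp(lip2o([x,-.0153,.006],0,d(p)),0,d(p),al)) is not None for x,p in ((.6,18),(.715,18),(.715,-10))])
    B=np.array([.61,-.314,0])
    for ps in (0,-30,-60,-90,-120):
        r=[]
        for p in (-8,0,20,40,50,60):
            l=B+[0,0,.195]-R.from_euler("z",d(ps)).apply([.04,0,0])
            q=arm.solve_ik(*tcp(lip2o(l,d(ps),d(p)),d(ps),d(p),al)); r.append(None if q is None else np.round(q,1).tolist())
        print(ps,[x is not None for x in r],r[0],r[-2])
E
```

```text
mat [[0.496, 0.213], [0.487, 0.39], [0.774, 0.406], [0.784, 0.227]] [0.6353 0.309 ]
(-0.1, 0, 0.076) [203. 167.]
(-0.062, 0, 0.044) [209. 227.]
(-0.13, 0, 0.101) [197. 111.]
(0.053, 0.05, 0.0145) [318. 413.]
(0.053, -0.05, 0.0145) [129. 422.]
(-0.05, 0.05, 0.046) [316. 248.]
(-0.05, -0.05, 0.046) [106. 258.]
0 pick True scoop [True, True, True]
0 [True, True, True, True, True, True] [-0.7, 0.2, 1.8, 0.1, 1.1, -2.3] [-0.4, 0.7, 0.9, -0.4, 2.3, -2.2]
-30 [True, True, True, True, True, False] [-0.5, 0.1, 1.9, -0.0, 1.0, -1.5] [-0.5, 0.8, 0.8, 0.0, 2.4, -1.5]
-60 [True, True, True, True, True, True] [-0.2, 0.2, 1.8, -0.1, 1.1, -0.7] [-0.6, 0.7, 0.9, 0.5, 2.3, -0.9]
-90 [True, True, True, True, True, True] [-0.1, 0.4, 1.5, -0.1, 1.2, -0.1] [-0.7, 0.6, 1.1, 0.7, 2.0, -0.5]
-120 [True, True, True, True, True, True] [-0.2, 0.6, 1.1, -0.1, 1.4, 0.4] [-0.7, 0.5, 1.3, 0.9, 1.6, -0.3]
0.17 pick True scoop [True, True, True]
0 [True, True, True, True, True, True] [-0.8, 0.1, 1.9, 0.3, 0.9, -2.5] [-0.4, 0.7, 0.9, -0.3, 2.2, -2.1]
-30 [True, True, True, True, True, True] [-0.5, 0.1, 2.0, -0.0, 0.8,
[... 211 characters left out ...]
 1.2, 0.1] [-0.6, 0.6, 1.1, 0.6, 1.9, -0.5]
-120 [True, True, True, True, True, True] [-0.1, 0.6, 1.1, -0.3, 1.5, 0.5] [-0.6, 0.5, 1.2, 0.7, 1.5, -0.2]
0.3 pick True scoop [True, True, False]
0 [False, True, True, True, True, True] None [-0.4, 0.6, 1.0, -0.3, 2.1, -2.1]
-30 [True, True, True, True, True, True] [-0.5, 0.0, 2.1, -0.0, 0.6, -1.5] [-0.5, 0.6, 0.9, 0.0, 2.2, -1.5]
-60 [True, True, True, True, True, True] [-0.1, 0.2, 1.9, -0.5, 0.9, -0.3] [-0.5, 0.6, 1.0, 0.3, 2.1, -1.0]
-90 [True, True, True, True, True, True] [0.0, 0.4, 1.5, -0.5, 1.2, 0.2] [-0.6, 0.5, 1.1, 0.5, 1.8, -0.5]
-120 [True, True, True, True, True, True] [-0.1, 0.7, 1.1, -0.4, 1.6, 0.5] [-0.6, 0.5, 1.2, 0.6, 1.5, -0.1]
```

```bash
sed -i 's/^SC=.*/SC=np.array([.6285,.290,.004]); SY=.03/' h.py
python3 - <<'E'
from h import *
p,T=tcp(SC,SY,0); z=R.from_rotvec(T).apply([0,0,1])
arm.movep(p-.10*z,T); arm.movel(p,T,velocity=.12)
arm.command_gripper(0.0,100); print("open",readout.current_opening(), readout.current_wrist_force().round(2))
arm.movel(*tcp(SC+[0,0,.15],SY,0),velocity=.15); print(readout.current_wrist_force().round(2),readout.current_ft_torque().round(2))
p,T=tcp(lip2o([.597,-.0153,.12],-.008,np.radians(18)),-.008,np.radians(18)); arm.movep(p,T)
m=imaging.camera_model("wrist"); im=imaging.capture("wrist"); s=imaging.capture("side")
cv2.imwrite("pics/g1.png",np.hstack([im,s[100:,150:500][:, :]][:1]+[cv2.resize(s[140:350,150:500],(560,336))[:, :]][:0]))
cv2.imwrite("pics/g1b.png",cv2.resize(np.hstack([im,s]),(800,300)))
S=R.from_euler("zy",[-.008,np.radians(18)]); o=lip2o([.597,-.0153,.12],-.008,np.radians(18))
print([px(m,o+S.apply(q)).round(0).tolist() for q in ([.053,.05,.0145],[.053,-.05,.0145],[-.05,.05,.046],[-.05,-.05,.046])], readout.current_t())
E
```

```text
open 0.19455183945616522 [-0.99 -1.08  3.65]
[ 0.18 -0.38 -2.95] [-0.04  0.34 -0.03]
[[339.0, 375.0], [220.0, 375.0], [363.0, 316.0], [197.0, 316.0]] 8.8083
```

View pics/g1b.png

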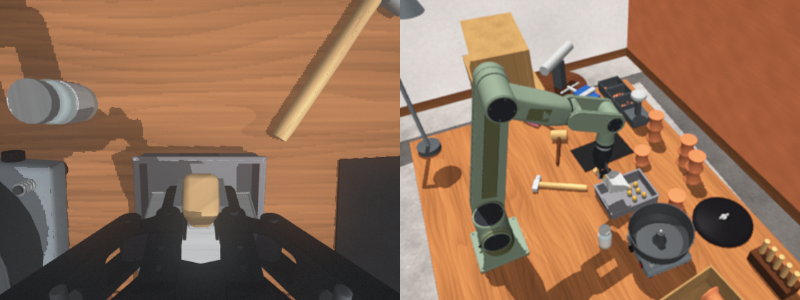

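The wrist view shows the handle centred between the pads at about (282,280). The side view shows the scoop held mouth-down over the tub. Next I lower it to the floor under guard and push.

```bash
cat >> h.py <<'E'
Y0,YA=-.0153,-.008
def lippose(x,z,deg,y=None,yaw=YA):
    p=np.radians(deg); return tcp(lip2o([x,Y0 if y is None else y,z],yaw,p),yaw,p)
E
python3 - <<'E'
from h import *
arm.movel(*lippose(.597,.014,18),velocity=.12)
hit=arm.movel(*lippose(.597,-.002,18),velocity=.012,guard=4)
p=readout.current_position(); dz=p[2]-lippose(.597,0,18)[0][2]; print("hit",hit,"lip z est",dz.round(4),readout.current_wrist_force().round(1))
z=dz+.0008; np.save("z.npy",z)
arm.movel(*lippose(.597,z,18),velocity=.02); print(readout.current_wrist_force().round(1))
h=arm.movel(*lippose(.713,z,18),velocity=.06,guard=14)
p=readout.current_position(); print("push",h,(p-lippose(0,0,18)[0]).round(4),readout.current_wrist_force().round(1),readout.current_t())
s=imaging.capture("scene"); d=imaging.capture("side")
cv2.imwrite("pics/p1.png",np.hstack([cv2.resize(s[180:300,150:290],(400,343),interpolation=2),cv2.resize(d[220:310,250:370],(400,343),interpolation=2)]))
E
```

```text
hit True lip z est 0.0054 [-0.9  0.1  4. ]
[ 0.3  0.2 -1.9]
push True [7.007e-01 1.000e-04 6.100e-03] [-1.5  0.5  2.6] 12.45
```

View pics/p1.png

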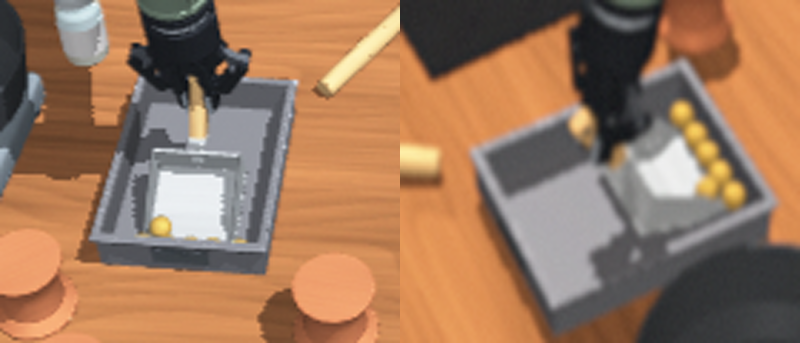

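The views show one knob already on the lip at about (160,225), and five in a row against the far wall. The push was stopped by a brief impact, and the residual force is only about 2 N. I continue slowly.

Run:
```python
from h import *
z=float(np.load("z.npy")); b=lippose(0,0,18)[0]
for i in range(4):
    h=arm.movel(*lippose(.7145,z,18),velocity=.015,guard=16)
    x=(readout.current_position()-b); print(h,x.round(4),readout.current_wrist_force().round(1),readout.current_ft_torque().round(2))
    if not h: break
s=imaging.capture("scene"); d=imaging.capture("side"); print(readout.current_t())
cv2.imwrite("pics/p2.png",np.hstack([cv2.resize(s[180:300,150:290],(400,343),interpolation=2),cv2.resize(d[220:310,250:370],(400,343),interpolation=2)]))
```

```text
True [7.012e-01 2.000e-04 6.800e-03] [-0.9  0.1  4.4] [-0.01 -0.26 -0.03]
True [7.016e-01 2.000e-04 7.400e-03] [-1.6 -0.2  3.6] [-0.04 -0.24 -0.05]
True [7.018e-01 2.000e-04 7.800e-03] [-1.6  0.9  4. ] [-0.   -0.31 -0.04]
True [7.02e-01 2.00e-04 8.10e-03] [-1.7  0.1  3. ] [ 0.02 -0.28 -0.13]
14.5917
```

View pics/p2.png

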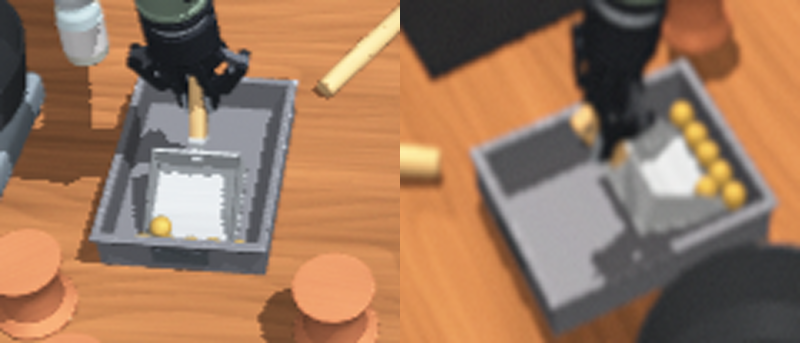

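Run:
```python
from h import *
im=imaging.capture("side"); m=imaging.camera_model("side")
hsv=cv2.cvtColor(im,cv2.COLOR_BGR2HSV).astype(int); H,S,V=hsv[...,0],hsv[...,1],hsv[...,2]
roi=np.zeros(H.shape,bool); roi[235:290,325:365]=1
mk=(roi&(H>14)&(H<35)&(S>110)&(V>80)).astype(np.uint8)
d=cv2.distanceTransform(mk,cv2.DIST_L2,5); pk=(d==cv2.dilate(d,np.ones((5,5))))&(d>2.5)
for c,s,_ in comps(pk,1): print(c.round(1),d[int(c[1]),int(c[0])].round(1),ray(m,c,.017)[:2].round(4))
z=float(np.load("z.npy"))
print(readout.current_position(),lippose(.702,z,18)[0], (R.from_rotvec(readout.current_orientation()).inv()*R.from_rotvec(lippose(.7,z,18)[1])).magnitude())
for n,q in (("lipR",[.7,-.065,.006]),("lipL",[.7,.035,.006])): print(n,px(m,q).round(1))
cv2.imwrite("pics/p3.png",cv2.resize(im[215:315,270:390],None,fx=6,fy=6,interpolation=cv2.INTER_CUBIC))
```

```text
[334. 249.] 3.6 [0.7082 0.0444]
[339. 256.] 3.6 [0.7077 0.0089]
[342. 260.] 3.6 [ 0.7078 -0.0112]
[345. 266.] 4.2 [ 0.7034 -0.0386]
[349.7 270.3] 3.2 [ 0.7078 -0.0618]
[ 0.57329034 -0.01408467  0.09675467] [ 0.57327409 -0.01427017  0.09488617] 0.02475759786946614
lipR [347.9 273.9]
lipL [333.1 253.7]
```

View pics/p3.png

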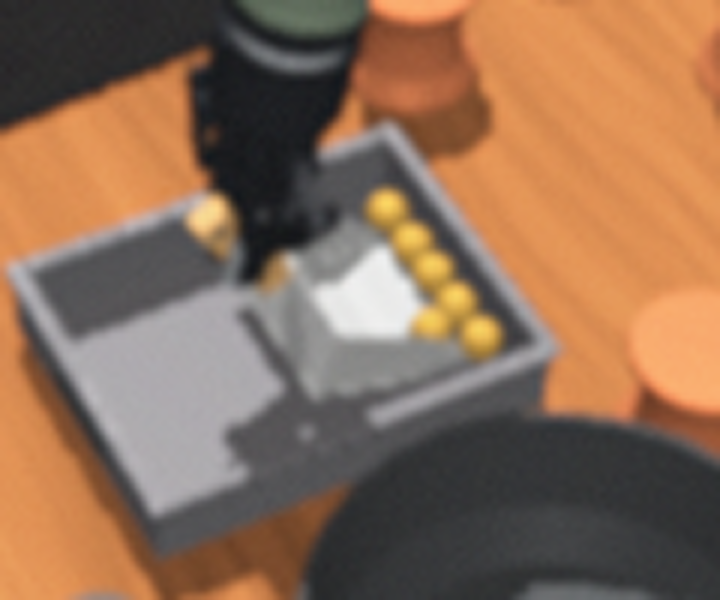

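A row of four or five knobs is wider than the 95 mm mouth. The row knobs lie at y of about .043, .016, -.010, -.034 and -.062, so both side walls of the scoop ran into end knobs. I will back off, shift to y ≈ -0.047 so that the walls pass between knobs, and look again.

```bash
cat >> h.py <<'E'
def knobs(z=.017):
    im=imaging.capture("side"); m=imaging.camera_model("side")
    hsv=cv2.cvtColor(im,cv2.COLOR_BGR2HSV).astype(int); H,S,V=hsv[...,0],hsv[...,1],hsv[...,2]
    roi=np.zeros(H.shape,bool); roi[235:292,300:368]=1
    mk=(roi&(H>14)&(H<35)&(S>110)&(V>80)).astype(np.uint8)
    mk=cv2.resize(mk*255,None,fx=4,fy=4,interpolation=cv2.INTER_CUBIC)>127
    d=cv2.GaussianBlur(cv2.distanceTransform(mk.astype(np.uint8),cv2.DIST_L2,5),(0,0),2); pk=(d==cv2.dilate(d,np.ones((15,15))))&(d>9)
    return im,[(((c-1.5)/4).round(1).tolist(),ray(m,(c-1.5)/4,z)[:2].round(3).tolist()) for c,s,_ in comps(pk,1)]
def crops(side,name):
    s=imaging.capture("scene"); cv2.imwrite(name,np.hstack([cv2.resize(s[180:300,150:290],(400,343),interpolation=2),cv2.resize(side[215:315,270:390],(412,343),interpolation=2)]))
E
python3 - <<'E'
from h import *
z=float(np.load("z.npy"))
arm.movel(*lippose(.664,z,18),velocity=.08); print((readout.current_position()-lippose(0,0,18)[0]).round(4),readout.current_wrist_force().round(1))
arm.movel(*lippose(.664,z+.002,18,y=-.0465),velocity=.06)
h=arm.movel(*lippose(.664,-.008,18,y=-.0465),velocity=.012,guard=4); dz=(readout.current_position()-lippose(0,0,18)[0])[2]; print("touch",h,dz.round(4))
arm.movel(*lippose(.664,dz+.0008,18,y=-.0465),velocity=.02); np.save("z.npy",dz+.0008)
im,k=knobs(); print(*k,sep="\n"); crops(im,"pics/p4.png"); print(readout.current_t())
E
```

```text
[6.629e-01 1.000e-04 6.100e-03] [-1.2  0.7  1.4]
touch True 0.0053
([334.1, 249.6], [0.707, 0.042])
([337.5, 255.0], [0.705, 0.015])
([340.1, 259.4], [0.703, -0.006])
([346.1, 265.6], [0.708, -0.039])
([349.6, 270.1], [0.708, -0.061])
16.825
```

View pics/p4.png

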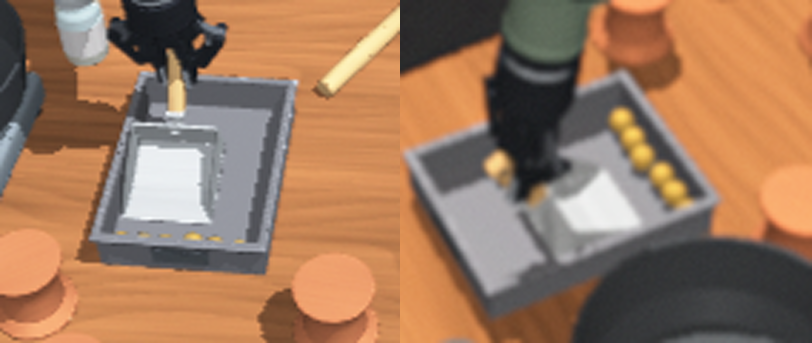

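The touch height of 5.3 mm is unchanged, so the scoop hasn't slipped in the grip. All six knobs now line the far wall at y ≈ .042, .015, -.007, -.036, -.061 and -.086, with a loose spot near the third. I'll push at y ≈ -0.022 so the walls meet the gaps, with small sideways wiggles.

Run:
```python
from h import *
z=float(np.load("z.npy"))-.0004; yc=-.0215
arm.movel(*lippose(.664,z+.0006,18,y=yc),velocity=.06)
b=lippose(0,0,18,y=0)[0]
x=.664
for i,dy in enumerate([0,.003,-.003,.003,-.003,.002,-.002,0]):
    h=arm.movel(*lippose(.7145,z,18,y=yc+dy),velocity=.04,guard=18)
    q=readout.current_position()-b; print(h,q.round(4),readout.current_wrist_force().round(1))
    if not h: break
    arm.movel(*lippose(q[0]-.002,z,18,y=yc+dy),velocity=.04)
im,k=knobs(); print(*k,sep="\n"); crops(im,"pics/p5.png"); print(readout.current_t())
```

```text
True [ 0.7024 -0.0215  0.0064] [-0.9  0.2  2.7]
True [ 0.703  -0.0206  0.0064] [-0.2 -1.   2.8]
True [ 0.7026 -0.0198  0.0063] [-0.5  1.6  3.3]
True [ 0.7026 -0.0232  0.0064] [-1.  -1.1  2.1]
True [ 0.7023 -0.0197  0.0063] [-1.1  0.3  3.4]
True [ 0.7026 -0.0234  0.0063] [-0.4 -0.8  1.7]
True [ 0.702  -0.0203  0.0063] [-1.7 -0.3  3. ]
True [ 0.702  -0.023   0.0063] [-0.3  0.   3.1]
([332.6, 249.1], [0.704, 0.046])
([338.4, 254.9], [0.708, 0.014])
([342.1, 259.9], [0.708, -0.011])
([345.9, 264.9], [0.709, -0.036])
([349.9, 270.4], [0.708, -0.062])
22.4
```

View pics/p5.png

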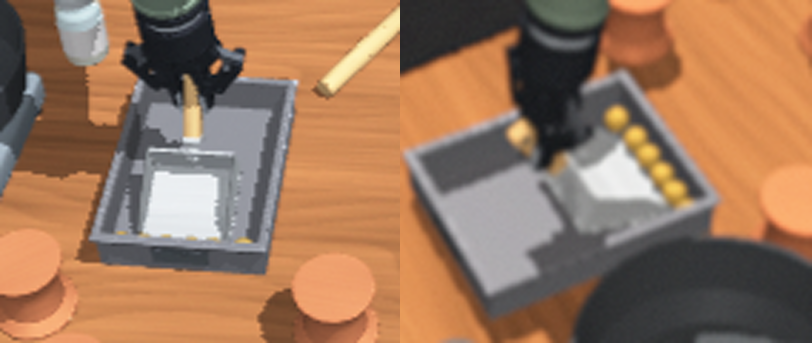

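The row is tight: four balls need 100 mm and the mouth takes 95, so a square push cannot load it. I'll lead with the left corner at yaw -20° in the gap at y ≈ 0.028, so balls climb on one at a time, and then swing the scoop square.

```bash
cat >> h.py <<'E'
CORN=np.array([.053,.04875,.013])
def corner(x,y,z,deg,yawdeg):
    "left front lip corner at (x,y,z)"
    a,p=np.radians(yawdeg),np.radians(deg); S=R.from_euler("z",a)*R.from_euler("y",p)
    return tcp(np.array([x,y,z])-S.apply(CORN),a,p)
E
python3 - <<'E'
from h import *
z=float(np.load("z.npy"))-.0004
arm.movel(*lippose(.664,z+.001,18,y=-.0215),velocity=.1)
arm.movel(*corner(.672,.029,z+.001,18,-20),velocity=.08)
for i in range(2):
    h=arm.movel(*corner(.7135,.029,z,18,-20),velocity=.04,guard=18)
    print(h,(readout.current_position()-corner(0,0,0,18,-20)[0]).round(4))
    if not h: break
c=(readout.current_position()-corner(0,0,0,18,-20)[0]); c[0]-=.001
for a in (-14,-8,-3,-.5):
    h=arm.movel(*corner(c[0],.029,z,18,a),velocity=.04,guard=18)
    print(a,h,(readout.current_position()-corner(0,0,0,18,a)[0]).round(4),readout.current_orientation().round(2))
    if h: break
im,k=knobs(); print(*k,sep="\n"); crops(im,"pics/p6.png"); print(readout.current_t())
E
```

```text
False [0.7138 0.029  0.0057]
-14 False [0.7123 0.0291 0.0059] [-2.38 -1.86  0.14]
-8 False [0.7126 0.029  0.0058] [-2.29 -1.99  0.14]
-3 True [0.7075 0.03   0.0066] [-2.2  -2.07  0.16]
([332.9, 248.6], [0.706, 0.048])
([338.6, 254.9], [0.709, 0.014])
([342.4, 259.9], [0.709, -0.011])
([346.1, 265.1], [0.709, -0.037])
([350.1, 270.9], [0.708, -0.065])
26.3
```

View pics/p6.png

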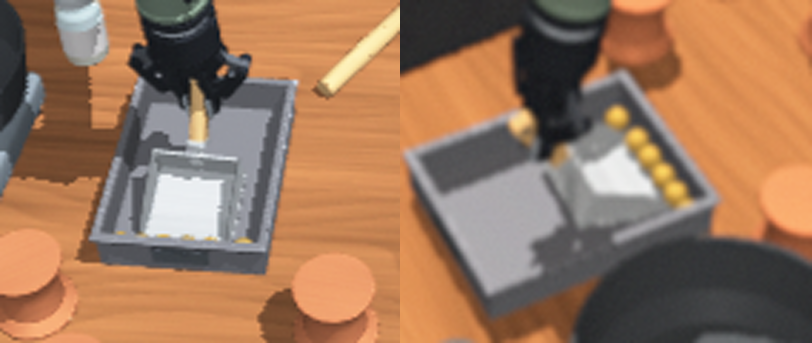

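The corner lead worked. At yaw -8° the lip is under knobs 2 and 3 with no jam. I'll tip back slightly so they roll to the crease, then swing square to take knobs 4 and 5.

```bash
cat >> h.py <<'E'
def cz(deg,z0):
    p=np.radians(deg); S=R.from_euler("y",p); l=S.apply(LIP)[2]
    return z0+max(0,*(l-S.apply(q)[2] for q in ([.013,0,0],[-.05,0,0])))
E
python3 - <<'E'
from h import *
z=float(np.load("z.npy"))-.0004
arm.movel(*corner(.7126,.029,z,18,-8),velocity=.05)
for d in (14,10,8): arm.movel(*corner(.7126,.029,cz(d,z),d,-8),velocity=.06)
arm.sleep(.3)
s0=imaging.capture("scene")
for d in (12,16.5): arm.movel(*corner(.7126,.029,cz(d,z),d,-8),velocity=.05)
for a in (-5,-2.5,-.5):
    h=arm.movel(*corner(.7126,.029,cz(16.5,z),16.5,a),velocity=.04,guard=18)
    print(a,h,(readout.current_position()-corner(0,0,0,16.5,a)[0]).round(4),readout.current_wrist_force().round(1))
    if h: break
im,k=knobs(); print(*k,sep="\n"); s=imaging.capture("scene")
cv2.imwrite("pics/p7.png",np.hstack([cv2.resize(x[205:285,170:260],(386,343),interpolation=2) for x in (s0,s)])); print(readout.current_t())
E
```

```text
-5 False [0.7099 0.0299 0.0072] [-3.9  2.5  4.3]
-2.5 False [0.707  0.0309 0.0079] [-11.3   5.7  11.1]
-0.5 False [0.7045 0.0315 0.0084] [-16.8   7.3  18.9]
([332.9, 248.9], [0.705, 0.047])
([329.1, 258.5], [0.672, 0.014])
([346.6, 265.6], [0.709, -0.04])
([350.1, 270.9], [0.708, -0.065])
29.5083
```

The viewing limit is reached, so I go on by numbers. Two knobs have left the wall and are in the scoop; the right wall is head-on to knob 5. I'll tilt to hold the load, back off, shift 9 mm to the right so that wall meets the gap at y ≈ -0.077, and push again.

Run:
```python
from h import *
z=float(np.load("z.npy"))-.0004
arm.movel(*corner(.705,.029,cz(12,z),12,-1),velocity=.05)
arm.movel(*corner(.688,.021,cz(10,z+.0005),10,-.5),velocity=.04)
im,k=knobs(); print(*k,sep="\n")
arm.movel(*corner(.690,.021,cz(17,z),17,-.5),velocity=.05)
for i,dy in enumerate((0,-.002,.002)):
    h=arm.movel(*corner(.7135,.021+dy,cz(17,z),17,-.5),velocity=.04,guard=20)
    c=(readout.current_position()-corner(0,0,0,17,-.5)[0]); print(h,c.round(4),readout.current_wrist_force().round(1))
    if not h: break
    arm.movel(*corner(c[0]-.002,.021,cz(17,z),17,-.5),velocity=.04)
im,k=knobs(); print(*k,sep="\n"); s=imaging.capture("scene"); cv2.imwrite("pics/q1.png",s)
hsv=cv2.cvtColor(s,cv2.COLOR_BGR2HSV).astype(int); mk=(hsv[...,0]>14)&(hsv[...,0]<35)&(hsv[...,1]>110)&(hsv[...,2]>80); mk[:225]=0; mk[272:]=0; mk[:,:185]=0; mk[:,250:]=0
for c,st,_ in comps(mk,4): print("scene",c.round(1),st[4],ray(imaging.camera_model("scene"),c,.02)[:2].round(3))
print(readout.current_t())
```

```text
([332.6, 249.0], [0.704, 0.047])
([324.4, 263.9], [0.646, 0.001])
([346.6, 266.4], [0.707, -0.043])
([349.1, 270.6], [0.705, -0.062])
False [0.7121 0.021  0.0069] [-4.7  0.1  4.3]
([332.9, 248.9], [0.705, 0.047])
([341.4, 257.6], [0.711, -0.001])
([346.4, 267.6], [0.704, -0.047])
scene [204.4 259.2] 44 [ 0.685 -0.051]
scene [235.  263.6] 8 [0.695 0.047]
32.025
```

```bash
cat >> h.py <<'E'
def gold(name,u0,u1,v0,v1,z=None,amin=4,file=None):
    s=imaging.capture(name); m=imaging.camera_model(name)
    if file: cv2.imwrite(file,s)
    hsv=cv2.cvtColor(s,cv2.COLOR_BGR2HSV).astype(int); mk=(hsv[...,0]>14)&(hsv[...,0]<35)&(hsv[...,1]>110)&(hsv[...,2]>80)
    r=np.zeros(mk.shape,bool); r[v0:v1,u0:u1]=1
    for c,st,_ in comps(mk&r,amin): print(name,c.round(1),st.tolist(),None if z is None else ray(m,c,z)[:2].round(3))
E
python3 - <<'E'
from h import *
z=float(np.load("z.npy"))-.0002
for d in (12,6,0,-9): arm.movel(*corner(.7115,.021,cz(d,z),d,-.5),velocity=.07)
arm.sleep(.2)
arm.movel(*corner(.705,.021,.10,-9,-.5),velocity=.1)
m=imaging.camera_model("scene"); a=np.radians(-9); S=R.from_euler("zy",[np.radians(-.5),a]); o=np.array([.705,.021,.10])-S.apply(CORN)
print("scoop quad",[px(m,o+S.apply(q)).round(0).tolist() for q in ([.053,.05,.013],[.053,-.05,.013],[-.05,.05,.046],[-.05,-.05,.046])])
gold("scene",170,270,190,285,file="pics/q2.png")
gold("side",300,372,200,295,z=.017,file="pics/q3.png")
print(readout.current_wrist_force().round(2),readout.current_ft_torque().round(2),readout.current_t())
E
```

```text
scoop quad [[224.0, 249.0], [191.0, 247.0], [229.0, 219.0], [198.0, 217.0]]
scene [215.5 193.3] [214, 190, 4, 8, 27] None
scene [263.9 210.8] [261, 208, 9, 6, 17] None
scene [212.9 229.7] [200, 225, 27, 10, 161] None
scene [193.  260.1] [190, 259, 7, 3, 19] None
scene [235.1 263.7] [233, 263, 5, 2, 7] None
side [321.2 255.8] [315, 249, 12, 17, 71] [0.653 0.037]
side [309.8 257.1] [307, 254, 7, 7, 31] [0.616 0.049]
[-0.2   0.56 -4.62] [-0.    0.76  0.06] 34.475
```

Run:
```python
from h import *
arm.movel(*corner(.69,.021,.25,-9,-.5),velocity=.15)
arm.sleep(.15)
F=[]
for i in range(5): F.append(readout.current_wrist_force()); arm.sleep(.02)
print(np.mean(F,0).round(2))
gold("scene",170,262,150,285,file="pics/q4.png")
gold("side",300,372,200,295,z=.017,file="pics/q5.png")
print(readout.current_t())
```

```text
[ 0.46 -0.23 -4.47]
scene [210.7 153.1] [209, 150, 4, 9, 27] None
scene [207.2 191.7] [193, 187, 30, 11, 186] None
scene [192.7 260.2] [190, 259, 7, 3, 17] None
scene [235.  263.6] [233, 263, 5, 2, 8] None
side [319.1 225.2] [313, 218, 12, 17, 72] [0.717 0.169]
side [306.8 225.4] [304, 221, 7, 10, 43] [0.677 0.188]
side [332.8 248.9] [330, 246, 7, 7, 42] [0.705 0.047]
side [350.  274.5] [349, 274, 3, 2, 4] [ 0.7   -0.078]
35.9667
```

Two knobs remain in the tub (y ≈ .047 and -.087) and the blob's area fits four in the scoop. Now to the bowl.

Run:
```python
from h import *
def lp(l,yd,d): return tcp(lip2o(l,np.radians(yd),np.radians(d)),np.radians(yd),np.radians(d))
for l,y,d in (([.68,-.09,.27],-30,-8),([.65,-.17,.26],-60,-7),([.61,-.245,.25],-90,-6)): arm.movel(*lp(l,y,d),velocity=.17)
arm.movel(*lp([.61,-.249,.196],-90,-3),velocity=.1)
arm.sleep(.25); print(readout.current_position()-lp([.61,-.249,.196],-90,-3)[0],readout.current_t())
gold("scene",70,215,100,240,file="pics/q6.png",z=.22)
for d in (10,20,30,40,50): arm.movel(*lp([.61,-.249,.197],-90,d),velocity=.13)
arm.sleep(.4); print(readout.current_wrist_force().round(2),readout.current_t())
gold("scene",70,215,100,240,file="pics/q7.png",z=.098); gold("side",310,420,280,370,file="pics/q8.png",z=.098)
```

```text
[0.00032714 0.00023311 0.00071032] 38.9667
scene [ 74.  188.5] [70, 166, 14, 60, 396] [ 0.603 -0.436]
scene [192.5 186.2] [189, 180, 8, 11, 17] [ 0.568 -0.083]
scene [162.8 199.4] [157, 190, 13, 17, 81] [ 0.629 -0.157]
scene [175.8 192.9] [173, 190, 6, 7, 33] [ 0.6   -0.126]
[ 0.19 -0.45 -2.14] 41.2833
scene [141.4 150.2] [141, 147, 2, 7, 9] [ 0.264 -0.362]
scene [138.4 153.9] [136, 152, 5, 4, 8] [ 0.286 -0.367]
scene [143. 157.] [142, 155, 3, 5, 8] [ 0.302 -0.345]
scene [ 71.5 170.3] [70, 166, 6, 13, 44] [ 0.391 -0.577]
scene [141.8 169.5] [138, 167, 9, 6, 25] [ 0.37  -0.328]
scene [ 71.8 199.3] [70, 196, 6, 10, 37] [ 0.532 -0.517]
scene [140.6 209.4] [137, 207, 7, 5, 24] [ 0.561 -0.274]
scene [112.4 223.6] [106, 218, 15, 11, 81] [ 0.628 -0.344]
side [357.9 308. ] [354, 304, 9, 9, 68] [ 0.616 -0.25 ]
side [345.1 324.5] [341, 321, 9, 8, 59] [ 0.552 -0.283]
side [378.9 330.3] [375, 321, 9, 20, 134] [ 0.629 -0.343]
```

All four are in the bowl: the side view gives (.616,-.250), (.552,-.283) and a double blob at (.629,-.343). That's enough, so the scoop goes back to its mat.

Run:
```python
from h import *
def lp(l,yd,d): return tcp(lip2o(l,np.radians(yd),np.radians(d)),np.radians(yd),np.radians(d))
arm.movel(*lp([.61,-.235,.27],-90,20),velocity=.15)
arm.movel(*lp([.66,-.08,.30],-50,0),velocity=.2)
o=np.array([.6285,.302,.004])
arm.movep(*tcp(o+[0,0,.15],SY,0))
arm.movel(*tcp(o+[0,0,.02],SY,0),velocity=.15)
h=arm.movel(*tcp(o-[0,0,.006],SY,0),velocity=.015,guard=3)
p=readout.current_position(); print(h,(p-tcp(o,SY,0)[0]).round(4))
arm.command_gripper(1.0); 
T=tcp(o,SY,0)[1]; arm.movel(p-.13*R.from_rotvec(T).apply([0,0,1]),T,velocity=.15)
print("t",readout.current_t(),readout.current_opening())
arm.movep([.48,.30,.42],tool(0,0)); arm.sleep(.2)
m=imaging.camera_model("wrist"); im=imaging.capture("wrist"); cv2.imwrite("pics/end.png",im)
hsv=cv2.cvtColor(im,cv2.COLOR_BGR2HSV).astype(int); r=np.zeros(im.shape[:2],bool); r[140:305,225:340]=1
for c,s,l in comps(r&(hsv[...,2]>110)&(hsv[...,1]<60),300):
    q=cv2.approxPolyDP(cv2.convexHull(np.argwhere(l)[:,::-1].astype(np.float32)),5,True)[:,0]; print("steel",s.tolist(),[ray(m,x,.0185)[:2].round(3).tolist() for x in q])
gold("scene",185,255,220,275,z=.017); gold("side",310,420,280,370,z=.098); gold("side",300,368,235,292,z=.017)
print(readout.current_t())
```

```text
True [-0.0001 -0.      0.0016]
t 48.0 1.0012385742641063
steel [253, 202, 58, 57, 2586] [[0.587, 0.352], [0.679, 0.353], [0.681, 0.254], [0.589, 0.251], [0.57, 0.311]]
scene [192.7 260.2] [190, 259, 7, 3, 17] [ 0.69  -0.087]
scene [235.  263.6] [233, 263, 5, 2, 8] [0.693 0.047]
side [358. 308.] [354, 304, 9, 9, 69] [ 0.616 -0.25 ]
side [344.8 324.1] [341, 320, 9, 9, 61] [ 0.552 -0.281]
side [379.  330.4] [375, 321, 9, 20, 131] [ 0.629 -0.343]
side [332.8 249. ] [330, 246, 7, 7, 41] [0.704 0.046]
side [350.  274.5] [349, 274, 3, 2, 4] [ 0.7   -0.078]
49.3167
```

```bash
python3 -c "
from plant import arm,readout
arm.close_job(); print(readout.current_t())"
```

```text
the job is handed in; nothing more can be done
the job is handed in; nothing more can be done
```

I scooped four of the six knobs, brought the loaded lip to about 30 mm above the bowl's rim, tipped them in, and laid the scoop back on its mat. The arm was clear at about 49 s, and then I handed the job in.

**Last checks:**
- **Knobs:** Four are in the bowl by the side camera, with two of them seen as one blob of double area. The other two are still in the tub against its far wall, and none showed outside the tub and bowl in the image regions I searched.
- **Scoop:** Its origin is at about (0.627, 0.304), within about 10 mm of the mat's centre. Its outline from above matches the one at the start, so I take it to be lying flat.

**What went wrong or disagreed:**
- **Jamming:** Square pushes jammed against the knobs along the far wall. Leading with one corner of the lip and then shifting sideways loaded them.
- **Load weight:** The change in wrist force suggested about three knobs in the scoop, but the images showed four, and four landed in the bowl.
- **Viewing limit:** I viewed all 12 pictures allowed, above the planned 8, so the later checks, including the tipping and the scoop's final pose, rest on colour masks only.
- **Not re-measured:** I did not check the pots, hammer, mallet and jar at the end. None of the moves was planned near them.

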